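Free and open the air door of the jiko under the saucepan

ROBOT

A 6-joint arm with a two-finger parallel gripper is mounted at the origin on the work surface. World frame = base frame: x ahead of the robot, y to its left, z up, the work surface at z = 0. Lengths are in m, angles in degrees, forces in N, time in s.
With the tool pointing down it reaches from about 0.35 to 0.875 m from the base axis. Payload 4.2 kg.
Tool frame: the origin (TCP) lies on the mounting face of the last link; the fingertips stand 173 mm ahead of it and the grasp point (between the pads) lies 155 mm ahead of it; z points along the fingers, y is the direction in which the jaws open and shut (so a half turn about z gives the same grasp; the last joint's range is limited). The gripper opens to 85 mm and grips with 20 to 120 N. Pads are 22 mm wide; open, the fingers measure 114 mm over their backs; the gripper's body (76 mm by 85 mm) begins 54 mm behind the grasp point. The pads swing forward as they close: fully open they stand 13 mm farther back than shut.
Start: joints at [82.655, 22.042, 0.453, 0, -68.411, -14.817], TCP at [0.236, 0.579, 0.405] pointing down, gripper open.
Joint ranges: [-179.83, 179.83], [-69.29, 118.12], [-61.27, 80.66], [-181.25, 117.63], [-171.15, -9.14], [-177.46, 177.46]. Speed limits (degrees/s): [159.86, 159.86, 180, 180, 180, 180].

INTERFACE

Orientations are given as [roll, pitch, yaw] about the fixed x, y, z axes, in that order (R = Rz(yaw) Ry(pitch) Rx(roll)).
In Python, from plant import readout, optics, job gives the robot as it stands. The module is installed in compiled form; this text tells all that it offers.
- The arm moves only by the tool drive_tool, never from a script. Its argument "plan" is a list that holds one entry, the list of rows, each a list of 6 numbers: the shift along the tool's x, y, z in m, then the turn, a rotation vector about the tool's x, y, z in degrees. A call has 1 to 12 rows; each row is the pose to reach, as a shift and turn from the pose commanded when the call began, along the tool's axes at that moment; what a row does not reach only later rows make up. A row lasts 1/8 s, in which the tool goes at most 62.5 mm and 10.7 degrees, less where a joint would pass 70% of its speed; a pose out of reach is approached as far as the arm can. A call with a gripper value outside its range is refused whole. "gripper" is the finger opening in m, from 0 to 0.0854, set as the call begins (left out, the last holds). The fingers move at their own pace and stop on an object; the grip force is fixed at half the most. Time passes only in rows, so rows that repeat a pose let the fingers close. It gives the time, the measured TCP pose, the force and the opening at its end, in the units of the state.
- readout.sense(): the state, without advancing time (a new reading comes with each control period).
- optics.read_camera(name): name is "scene" or "top"; returns a dict with "pixels" (420x560x3 uint8, blue, green, red), "range_z" (420x560 float32, m along the optical axis (not along the pixel's ray), 0 where there is no reading), "K" (3x3 intrinsics, pixels), "dist_coeffs" ([k1, k2, p1, p2, k3] as OpenCV has them; the pictures are not rectified), "extrinsics" (4x4, takes a point from world to camera coordinates). Camera axes: x right, y up, looking along -z (the intrinsics and any distortion apply to the point x, -y, -z); pixel columns grow to the right and rows downward; lengths in m; the calibration is good to about 2 mm. A picture is of the moment at which its call begins.
- job.close_job(): hands the job in, once; it reports no verdict.
Trained networks look in the newest picture that a camera, given by its name, has taken for a name from the list of things; names that differ only in an ending like _2 or _b are one class to them, and where a whole thing is asked for, a point or a joint stands for the part that bears it (a point fixed in the world has none). Each returns a list of dicts, best first, with "score" (0 to 1); they miss things now and then, are a little off and sometimes report something else, mostly with a low value. They report only what shows in the picture. A call takes as long as a camera call.
- optics.trace(camera, query): "mask" (420x560 bool, what is visible of it).
- optics.place_of(camera, query): "at" ([x, y, z] in m, in world coordinates, good to about 4 mm: a listed point, or the origin of a listed thing).
The state is a dict: "t": time; "joint_positions": joint angles; "joint_vel": joint speeds; "joint_efforts": joint torques, N m; "tcp_pos": TCP position; "ee_rot": TCP orientation; "contact_force": force on the tool from outside, world axes, zero at the start; "moment": the same for the moment, N m; "grip_width": opening from 0.0 (shut) to 1.0 (fully open).
Only numpy, scipy, OpenCV 4.12 (cv2) and the standard library are available. Lean on these libraries where they do the work, as an engineer would, in place of code of your own. Each camera call takes 0.05 s, during which the arm holds its last target.

TASK

One of the two jikos has the saucepan standing on it. Through the gap in the top of that jiko's air box, press the sprung hook down until its air door springs ajar, then swing that door wide open, nearly square to the front. Leave the other jiko's door shut and the saucepan where it stands.

Things in the scene. Friction and masses are not known exactly. Their poses are not given: they have to be found in the camera images.
- hook_pad (a point): Top centre of the sprung steel thumb pad of the jiko carrying the saucepan (50 mm along x, 42 along y; axes as hinge), 17 mm below the air-box top in a gap 65 by 55 mm. It goes straight down: 4 N to start, 10 N at its stop 26 mm down; 12 mm or more frees the door (18 is a good aim). It springs back. Its hook passes through the door, tip 62 mm out (-x) from here, 10 above the pad.
- hinge (a point): On the vertical hinge axis of the air door of the jiko carrying the saucepan, 113 mm above the floor, level with the door's top; fixed. Axes: z up, -x out of the front, roughly to the robot. Shut, the door (plate 8 mm thick, 12 to 113 mm above the floor) runs from here along -y to its free edge 156 mm away, crossing in front of the pad; its free edge swings out to -x.
- air_door (a joint): Angle of that air door, rad: 0.03 latched shut, 1.5 its stop (square to the front). Freed, a weak spring swings it to about 0.7, where friction stops it; from there a light push on its inner face (under 2 N) moves it and it stays where left. At 0.7 there are some 80 mm between its inner face and the hook's tip, room to let shut fingertips down behind it from above.
- spare_door (a joint): The like air door of the other jiko, the one with nothing on it (both are squat dark steel stoves 236 mm across, 170 high, with an air box 170 mm wide, 115 high, in front): angle in rad, 0.03 latched shut. It is to stay shut.
- pan_rim (a point): Point on the rim of the stainless steel saucepan (170 mm across, 70 high, underside 170 mm above the floor, on its jiko), straight opposite its black handle. Its x axis points along the handle, level, through the pan's middle 85 mm away; the handle reaches 305 mm from this point, on the far side from the robot.

How it is judged (in metres and radians):
On the way:
1. the hook has been pressed and the air door has sprung ajar (past 0.3 rad) (value of joint air_door above 0.3 rad), for 0.1 s.
At the end, for the whole second after the job is handed in: The air door of the jiko under the saucepan stands still, open past 1.1 rad (63 degrees); the other jiko's door is shut (under 0.15 rad) and the saucepan is within 30 mm of where it stood (value of joint air_door above 1.1 rad and velocity of joint air_door below 0.1 rad/s and value of joint spare_door below 0.15 rad and distance of pan_rim from where it was at the start of the episode below 0.03 m); the robot touches nothing.
It fails at once if the other jiko's door is opened (past 0.15 rad) (value of joint spare_door above 0.15 rad).
It fails at once if the saucepan is shifted by more than 30 mm (distance of pan_rim from where it was at the start of the episode above 0.03 m).
It also fails if it takes over 45 s, if anything falls off the work surface, if the arm or the gripper's body presses on something with over 40 N, if the wrist force passes 120 N, or if a joint passes its speed limit or range.

## Working session

There is one attempt and no reset: what is moved stays moved. The work goes in short steps, Python scripts to look and compute and a tool call to move; the robot and the scene stay as the last step left them, time stands still between calls to the robot, and variables do not carry over. Pictures are saved under pics/ and viewed, and the job is handed in when it is done.

Besides the shell and the picture viewer there is one more tool, called after ">>>" by a JSON object that holds its "op" and its "data". drive_tool: Moves the arm, as the interface text tells. Its arguments: {"type":"object","properties":{"plan":{"type":"array","items":{"type":"array","items":{"type":"array","items":{"type":"number"}}}},"gripper":{"type":"number"}},"required":["plan"]}

```bash
mkdir -p pics
cat > h.py <<'E'
import numpy as np, cv2
from plant import readout, optics, job
def save(c,n):
    d=optics.read_camera(c); cv2.imwrite('pics/'+n,d['pixels']); return d
def world(d,u,v,z=None):
    K=np.array(d['K']);dc=np.array(d['dist_coeffs'])
    p=cv2.undistortPoints(np.array([[[u,v]]],float),K,dc)[0,0]
    E=np.array(d['extrinsics']); r=d['range_z'][int(round(v)),int(round(u))]
    ray=np.array([p[0],-p[1],-1.])
    R=E[:3,:3];t=E[:3,3]
    if z is None: return R.T@(ray*r-t)
    o=-R.T@t; w=R.T@ray
    return o+w*(z-o[2])/w[2]
E
python3 - <<'E'
from h import *
np.set_printoptions(precision=4,suppress=True)
print(readout.sense())
for c in ['scene','top']:
    d=save(c,c+'0.png')
    for q in ['hook_pad','hinge','pan_rim','air_door','spare_door']:
        try: print(c,q,[(r['at'],round(r['score'],2)) for r in optics.place_of(c,q)][:4])
        except Exception as e: print(c,q,e)
E
```

```text
{'t': 0.0, 'joint_positions': array([ 82.6533,  22.0906,   0.3777,  -0.0302, -68.4091, -14.8132]), 'joint_vel': array([-0.0945, -0.0187, -0.0672,  0.0137, -0.0338,  0.0687]), 'joint_efforts': array([  0.0002, -39.2292,  18.8398,   4.1863,  -0.0046,   0.    ]), 'tcp_pos': array([0.2357, 0.5786, 0.4036]), 'ee_rot': array([179.8748,  -0.0041, -22.1711]), 'contact_force': array([ 0.1859, -0.1688,  1.3313]), 'moment': array([ 0.0312,  0.041 , -0.0288]), 'grip_width': 0.9998233985562598}
scene hook_pad [([0.5838, 0.1756, 0.0976], 0.58)]
scene hinge [([0.5471, 0.3015, 0.1118], 0.75)]
scene pan_rim [([0.7078, 0.1825, 0.2426], 0.92)]
scene air_door it knows: hinge, hook_pad, pan_rim
scene spare_door it knows: hinge, hook_pad, pan_rim
top hook_pad []
top hinge [([0.6995, 0.18, 0.241], 0.72), ([0.549, 0.2993, 0.1126], 0.56)]
top pan_rim [([0.7011, 0.1805, 0.2386], 0.62)]
top air_door it knows: hinge, hook_pad, pan_rim
top spare_door it knows: hinge, hook_pad, pan_rim
```

```bash
ls pics
```

```text
scene0.png
top0.png
```

View pics/scene0.png

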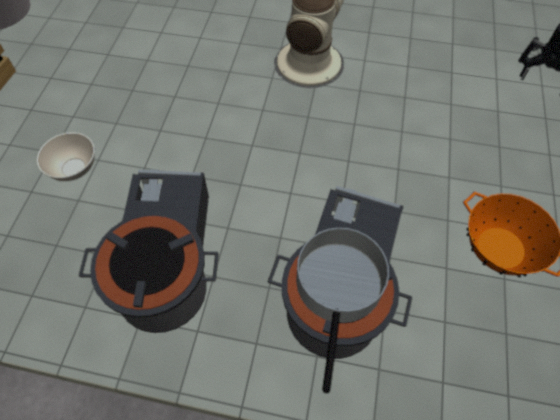

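View pics/top0.png

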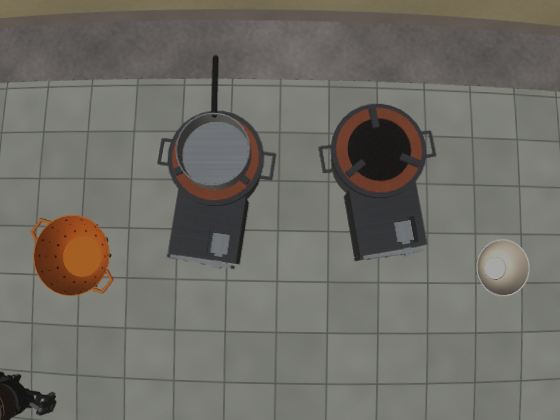

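Run:
```python
from h import *
np.set_printoptions(precision=4,suppress=True)
d=optics.read_camera('top')
cv2.imwrite('pics/topz.png',cv2.resize(d['pixels'][180:290,150:270],None,fx=6,fy=5.4,interpolation=cv2.INTER_CUBIC))
e=optics.read_camera('scene')
cv2.imwrite('pics/scz.png',cv2.resize(e['pixels'][170:270,300:420],None,fx=6,fy=6,interpolation=cv2.INTER_CUBIC))
print('pad top',world(d,220,244),world(d,220,244,.098),'scene',world(e,345,209),world(e,345,209,.098))
for p in [(169,257),(238,266),(240,262),(180,191),(247,200)]: print(p,world(d,*p,.113))
for p in [(334,191),(402,208)]: print(p,world(e,*p,.114))
```

```text
pad top [0.5806 0.1776 0.0971] [0.5805 0.1775 0.098 ] scene [0.5717 0.1796 0.0961] [0.5729 0.1796 0.098 ]
(169, 257) [0.5452 0.3011 0.113 ]
(238, 266) [0.5267 0.1302 0.113 ]
(240, 262) [0.5366 0.1255 0.113 ]
(180, 191) [0.7095 0.2797 0.113 ]
(247, 200) [0.6895 0.112  0.113 ]
(334, 191) [0.5393 0.1475 0.114 ]
(402, 208) [0.554  0.3059 0.114 ]
```

View pics/topz.png

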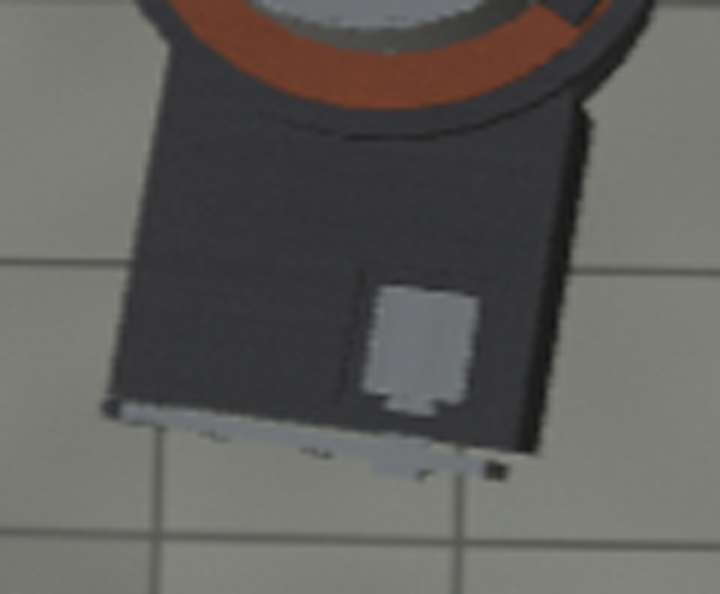

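View pics/scz.png

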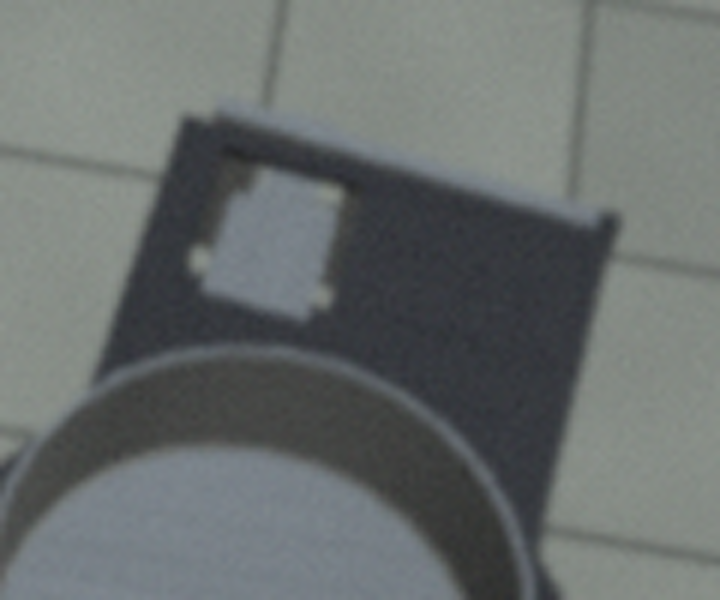

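>>> {"op": "drive_tool", "data": {"plan": [[[0.04,0.02,0,0,0,-1.2],[0.085,0.043,0,0,0,-2.6],[0.13,0.066,0,0,0,-4],[0.178,0.091,0,0,0,-5.5],[0.226,0.115,0,0,0,-7],[0.274,0.14,0,0,0,-8.5],[0.322,0.164,0,0,0,-10],[0.37,0.189,0,0,0,-11.5],[0.415,0.212,0,0,0,-13],[0.45,0.23,0,0,0,-14],[0.473,0.2415,0,0,0,-14.8],[0.473,0.2415,0,0,0,-14.8]]], "gripper": 0}}

```text
t: 2.0
tcp_pos: [0.5835, 0.1754, 0.4043]
ee_rot: [180.0, 0.0, -7.5]
contact_force: [-0.7, 0.9, -0.3]
grip_width: -0.001
```

>>> {"op": "drive_tool", "data": {"plan": [[[0,0,0.04,0,0,0],[0,0,0.08,0,0,0],[0,0,0.105,0,0,0],[0,0,0.11,0,0,0]]]}}

```text
t: 2.5
tcp_pos: [0.5818, 0.1773, 0.293]
ee_rot: [179.9, 0.2, -7.3]
contact_force: [0.8, -0.1, 1.1]
grip_width: 0.001
```

Run:
```python
from h import *
d=save('top','t1.png');e=save('scene','s1.png')
a=cv2.resize(d['pixels'][180:290,150:270],None,fx=4,fy=4,interpolation=cv2.INTER_CUBIC)
b=cv2.resize(e['pixels'][150:260,300:420][:110,:100],None,fx=3.2,fy=4,interpolation=cv2.INTER_CUBIC)
b=cv2.resize(e['pixels'][150:260,310:390],None,fx=4,fy=4,interpolation=cv2.INTER_CUBIC)
cv2.imwrite('pics/c1.png',np.hstack([a,b]))
```

```text
(no output)
```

View pics/c1.png

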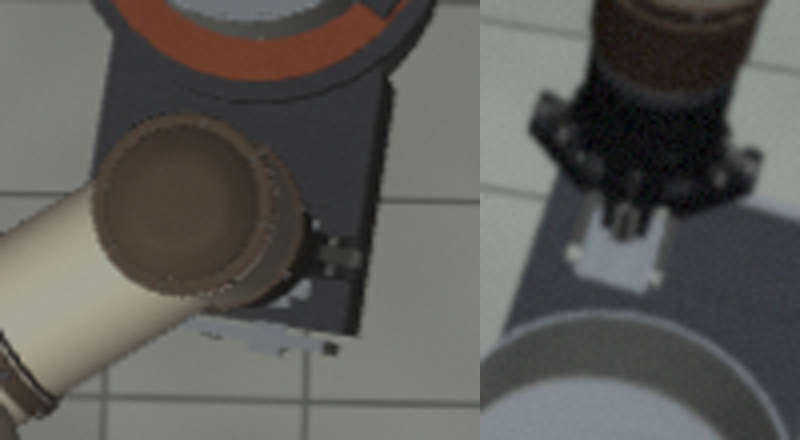

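>>> {"op": "drive_tool", "data": {"plan": [[[0,0,0.015,0,0,0],[0,0,0.024,0,0,0],[0,0,0.03,0,0,0],[0,0,0.036,0,0,0],[0,0,0.041,0,0,0],[0,0,0.041,0,0,0],[0,0,0.041,0,0,0],[0,0,0.041,0,0,0]]]}}

```text
t: 3.6
tcp_pos: [0.5826, 0.1769, 0.2549]
ee_rot: [-180.0, -0.0, -7.3]
contact_force: [-2.9, 0.5, 6.9]
grip_width: -0.005
```

Run:
```python
from h import *
d=save('top','t2.png');e=save('scene','s2.png')
a=cv2.resize(d['pixels'][190:300,150:270],None,fx=4,fy=4,interpolation=cv2.INTER_CUBIC)
b=cv2.resize(e['pixels'][150:260,310:390],None,fx=4,fy=4,interpolation=cv2.INTER_CUBIC)
cv2.imwrite('pics/c2.png',np.hstack([a,b]))
```

```text
(no output)
```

View pics/c2.png

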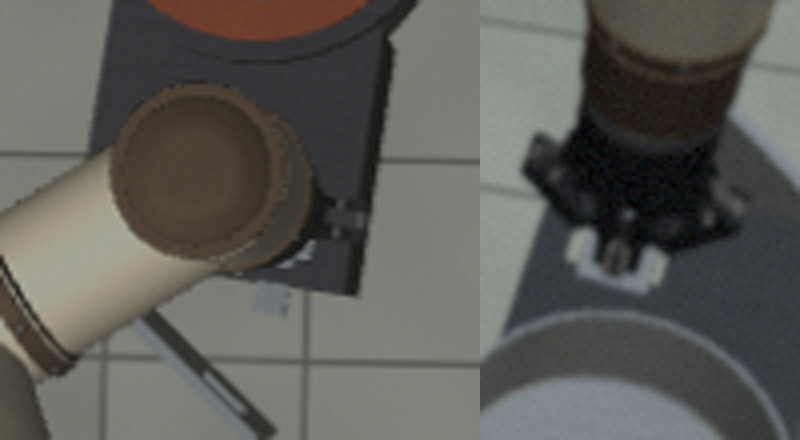

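>>> {"op": "drive_tool", "data": {"plan": [[[0,0,-0.03,0,0,0],[0,0,-0.07,0,0,0],[0,0,-0.11,0,0,0],[0,0,-0.11,0,0,0]]]}}

```text
t: 4.2
tcp_pos: [0.5834, 0.1769, 0.3677]
ee_rot: [-179.7, -0.4, -7.3]
contact_force: [-0.1, -0.4, -0.1]
grip_width: 0.002
```

Run:
```python
from h import *
np.set_printoptions(precision=4,suppress=True)
print(readout.sense()['tcp_pos'])
d=save('top','t3.png');e=save('scene','s3.png')
cv2.imwrite('pics/c3.png',cv2.resize(d['pixels'][200:310,150:270],None,fx=5,fy=5,interpolation=cv2.INTER_CUBIC))
# door top pixels by depth
def cloud(d):
    out=[]
    for v in range(420):
        for u in range(560):
            if d['range_z'][v,u]>0:
                w=world(d,u,v)
                if abs(w[2]-.112)<.008 and .38<w[0]<.525 and .12<w[1]<.31: out.append((u,v,*w))
    return np.array(out)
c=cloud(d); print(len(c)); print(c[::max(1,len(c)//25)])
```

```text
[0.5834 0.1769 0.3677]
195
[[177.     266.       0.5236   0.2809   0.1104]
 [180.     267.       0.5212   0.2725   0.115 ]
 [218.     267.       0.5234   0.1795   0.1096]
 [216.     268.       0.5208   0.1842   0.1107]
 [180.     269.       0.5163   0.2721   0.1161]
 [183.     270.       0.5141   0.2663   0.1073]
 [182.     272.       0.5091   0.2671   0.1154]
 [185.     273.       0.5069   0.2597   0.1146]
 [183.     275.       0.5019   0.2652   0.1107]
 [186.     276.       0.4996   0.2569   0.1152]
 [189.     277.       0.4973   0.2503   0.1105]
 [188.     279.       0.4924   0.2517   0.1154]
 [191.     280.       0.4902   0.2444   0.1145]
 [193.     281.       0.4878   0.2407   0.1066]
 [191.     283.       0.4828   0.2447   0.112 ]
 [193.     284.       0.4805   0.2392   0.1144]
 [196.     285.       0.4782   0.2327   0.1085]
 [196.     287.       0.4734   0.2315   0.1152]
 [196.     289.       0.4685   0.2316   0.1141]
 [200.     290.       0.4664   0.2215   0.1151]
 [200.     292.       0.4613   0.2223   0.109 ]
 [203.     293.       0.4592   0.2145   0.1115]
 [202.     295.       0.4544   0.2161   0.1165]
 [205.     296.       0.4521   0.209    0.1146]
 [207.     297.       0.4498   0.2038   0.1158]
 [206.     299.       0.4449   0.2063   0.1152]
 [209.     300.       0.4426   0.199    0.1144]
 [208.     302.       0.4378   0.2011   0.1156]]
```

View pics/c3.png

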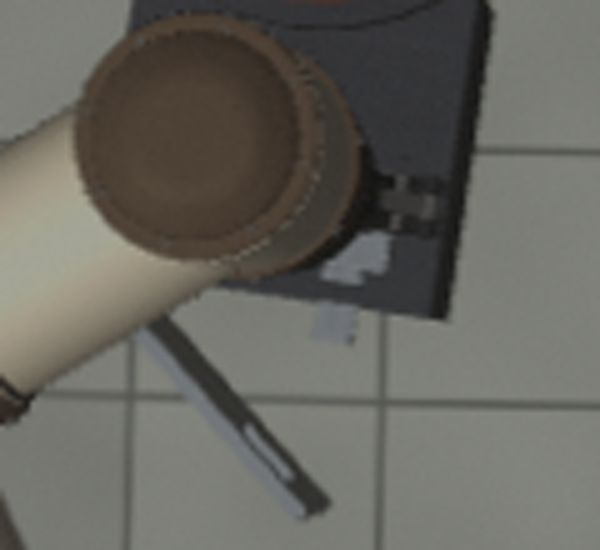

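>>> {"op": "drive_tool", "data": {"plan": [[[-0.04,0.003,0,0,0,0],[-0.08,0.006,0,0,0,0],[-0.11,0.008,0,0,0,0],[-0.11,0.008,0,0,0,0],[-0.11,0.008,0,0,0,0],[-0.11,0.008,0.02,0,0,0],[-0.11,0.008,0.04,0,0,0],[-0.11,0.008,0.055,0,0,0],[-0.11,0.008,0.055,0,0,0]]]}}

```text
t: 5.42
tcp_pos: [0.4728, 0.1827, 0.3072]
ee_rot: [179.9, 0.1, -7.4]
contact_force: [-0.6, -0.7, -0.2]
grip_width: 0.0
```

Run:
```python
from h import *
np.set_printoptions(precision=4,suppress=True)
print(readout.sense()['tcp_pos'])
d=save('top','t4.png');e=save('scene','s4.png')
a=cv2.resize(d['pixels'][210:310,150:250],None,fx=4,fy=4,interpolation=cv2.INTER_CUBIC)
b=cv2.resize(e['pixels'][120:220,320:420],None,fx=4,fy=4,interpolation=cv2.INTER_CUBIC)
cv2.imwrite('pics/c4.png',np.hstack([a,b]))
```

```text
[0.4728 0.1827 0.3072]
```

View pics/c4.png

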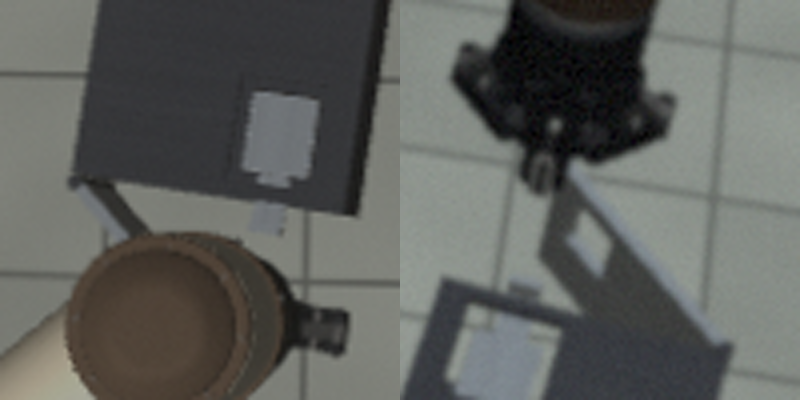

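>>> {"op": "drive_tool", "data": {"plan": [[[0,0,0.02,0,0,0],[0,0,0.04,0,0,0],[0,0,0.053,0,0,0],[0,0,0.053,0,0,0],[0,0,0.053,0,0,0]]]}}

```text
t: 6.15
tcp_pos: [0.4729, 0.1832, 0.2565]
ee_rot: [-179.9, -0.1, -7.3]
contact_force: [-1.2, -0.5, 0.1]
grip_width: -0.004
```

>>> {"op": "drive_tool", "data": {"plan": [[[-0.005,-0.0175,0,0,0,0],[-0.0135,-0.023,0,0,0,0],[-0.022,-0.0285,0,0,0,0],[-0.0295,-0.0355,0,0,0,0],[-0.036,-0.042,0,0,0,0],[-0.0435,-0.051,0,0,0,0],[-0.05,-0.06,0,0,0,0],[-0.0555,-0.07,0,0,0,0],[-0.059,-0.076,0,0,0,0],[-0.06,-0.08,0,0,0,0],[-0.06,-0.08,0,0,0,0]]]}}

```text
t: 7.52
tcp_pos: [0.4233, 0.2702, 0.2557]
ee_rot: [-180.0, -0.0, -7.3]
contact_force: [0.1, 0.7, -0.0]
grip_width: 0.004
```

Run:
```python
from h import *
d=save('top','t5.png');e=save('scene','s5.png')
a=cv2.resize(d['pixels'][210:310,130:230],None,fx=4,fy=4,interpolation=cv2.INTER_CUBIC)
b=cv2.resize(e['pixels'][120:220,320:420],None,fx=4,fy=4,interpolation=cv2.INTER_CUBIC)
cv2.imwrite('pics/c5.png',np.hstack([a,b]))
```

```text
(no output)
```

View pics/c5.png

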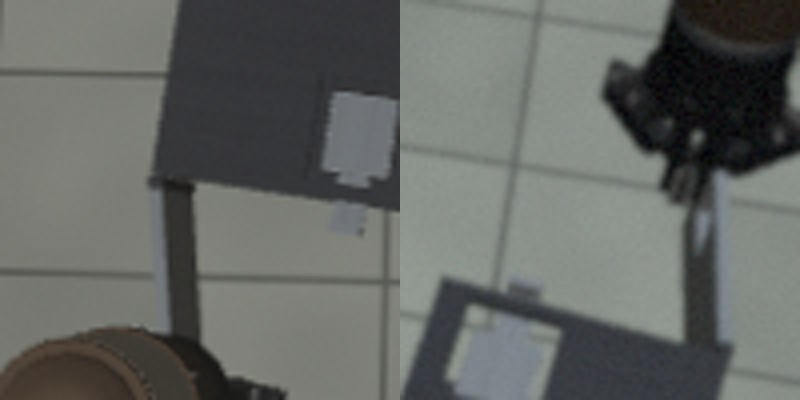

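>>> {"op": "drive_tool", "data": {"plan": [[[0,0.008,0,0,0,0],[0,0.015,0,0,0,0],[0,0.015,0,0,0,0],[0,0.015,-0.03,0,0,0],[0,0.015,-0.07,0,0,0],[0,0.015,-0.11,0,0,0],[0,0.04,-0.13,0,0,0],[0,0.09,-0.14,0,0,0],[0,0.14,-0.14,0,0,0],[0,0.18,-0.14,0,0,0],[0,0.18,-0.14,0,0,0],[0,0.18,-0.14,0,0,0]]]}}

```text
t: 9.12
tcp_pos: [0.4004, 0.0914, 0.396]
ee_rot: [-180.0, -0.0, -7.4]
contact_force: [0.4, 0.1, -0.6]
grip_width: 0.0
```

Run:
```python
from h import *
np.set_printoptions(precision=4,suppress=True)
d=save('top','t6.png')
U=[]
for v in range(262,330):
    for u in range(140,200):
        w=world(d,u,v)
        if abs(w[2]-.113)<.008 and w[0]<.535: U.append(w)
U=np.array(U); print(len(U)); m=U.mean(0); vec=np.linalg.svd(U[:,:2]-m[:2])[2][0]; vec*=-np.sign(vec[0])
print(m,vec, 'angle',np.arctan2(-vec[0],-vec[1])-np.radians(7.4))
print(optics.place_of('top','pan_rim'))
s=save('scene','s6.png'); print(optics.place_of('scene','pan_rim'))
print(readout.sense()['contact_force'],readout.sense()['t'])
```

```text
224
[0.4607 0.2935 0.1132] [-0.9959 -0.0899] angle 1.3516016644572661
[{'at': [0.7031, 0.1815, 0.2434], 'score': 0.93}]
[{'at': [0.5476, 0.2995, 0.1096], 'score': 0.67}, {'at': [0.7121, 0.1854, 0.2434], 'score': 0.59}]
[-0.3944  0.8655 -0.3637] 9.325
```

View pics/t6.png

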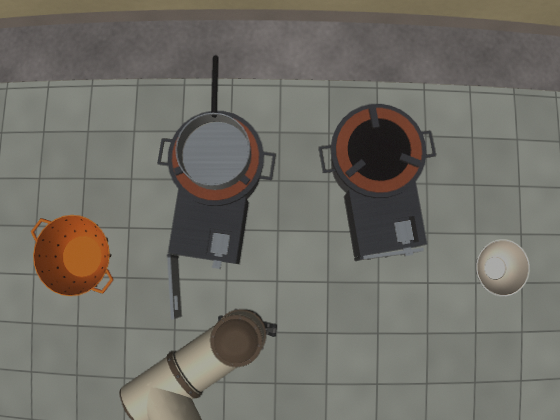

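The door stands at about 1.35 rad (its line runs from pixel (173,257) to (178,316)). The spare door at (390,255) is shut, the pan hasn't moved, and the arm is clear of everything.

```bash
python3 -c "
from plant import job
print(job.close_job())"
```

```text
the job is handed in; nothing more can be done
None
```

The air door of the jiko under the saucepan is open to about 1.35 rad (it needed 1.1), and the job was handed in at about 9.3 s.

I pressed the hook pad about 16 mm down with the shut fingers, at about 7 N, and the door sprang to about 0.69 rad. I then let the fingertips down behind it, pushed it round and backed the arm away.

**Last checks:**
- **Air door:** the top camera's depth readings put it at 1.35 rad. I did not measure its speed; the pictures taken before and after I backed away show it wide open.
- **Other jiko's door:** it looks shut in the last top picture; I did not measure its angle.
- **Saucepan:** the networks put the rim within about 5 mm of where it was at the start, which is about their own error. In the last scene picture the network's top answer for the rim was really the hinge. Its second answer was the pan, in place.
- **Contact:** the force readings were under about 1 N, so nothing is being touched.

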